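Shift the proof press into the marked feed

ROBOT

A 6-joint arm with a two-finger parallel gripper is mounted at the origin on the work surface. World frame = base frame: x ahead of the robot, y to its left, z up, the work surface at z = 0. Lengths are in m, angles in rad, forces in N, time in s.
With the tool pointing down it reaches from about 0.325 to 0.925 m from the base axis. Payload 3.1 kg.
Tool frame: the origin (TCP) lies between the finger pads; the fingertips stand 22 mm ahead of it and the grasp point (between the pads) lies 3 mm ahead of it (robot.finger_overhang is the distance from the TCP to the fingertips, in m); z points along the fingers, y is the line along which they close (so a half turn about z gives the same grasp; the last joint's range is limited). The gripper opens to 85 mm and grips with 20 to 120 N. Pads are 22 mm wide; open, the fingers measure 114 mm over their backs; the gripper's body (76 mm by 85 mm) begins 54 mm behind the grasp point. The pads swing forward as they close: fully open they stand 13 mm farther back than shut.
Start: joints at [0.996, 0.217, 1.613, -0, 1.311, -0.112], TCP at [0.279, 0.559, 0.231] pointing down, gripper open.
Joint ranges: [-2.75, 2.75], [-0.78, 2.1], [0.31, 2.55], [-1.13, 4.27], [0.13, 2.63], [-2.58, 2.58]. Speed limits (rad/s): [2.79, 2.79, 3.14, 3.14, 3.14, 3.14].

INTERFACE

Orientations are given as a unit quaternion [x, y, z, w].
In Python, from bench import monitor, imaging, robot gives the robot as it stands. The module is installed in compiled form; this text tells all that it offers.
- The arm moves only by the tool servo_tool, never from a script. Its argument "series" is a list of rows, each a list of 3 entries, a list of its own where there are three numbers: the turn, a rotation vector about the tool's x, y, z in units of 5 degrees (1.0 is 5 degrees), then the shift along the tool's x, y, z in cm, then the finger opening in cm, from 0 to 8.54. In form: [[[ax, ay, az], [x, y, z], jaw], ...]. A call has exactly 5 rows; each row shifts and turns the commanded pose from where the row before left it, along the tool's axes as they then stand; what a row does not reach is not made up. A row lasts 1/10 s, in which the tool goes at most 50 mm and 8.59 degrees, less where a joint would pass 70% of its speed; a pose out of reach is approached as far as the arm can. A call with a gripper value outside its range is refused whole. The fingers move at their own pace and stop on an object; "newtons" is the grip in N (left out, the last holds). Time passes only in rows, so rows that do not move let the fingers close, or fill a call up. It gives the time, the measured TCP pose, the force, the opening and the grip force at its end, in the units of the state.
- monitor.read_state(): the state, without advancing time (a new reading comes with each control period).
- imaging.get_image(name): name is "scene" or "top" or "wrist"; returns the picture (480x640x3 uint8, red, green, blue); there is no depth.
- imaging.get_calibration(name): a dict with "K" (3x3 intrinsics, pixels), "camera_from_world" (4x4, takes a point from world to camera coordinates); the wrist camera has in their place "mount" (4x4, takes a point from camera to tool coordinates, whose origin is the TCP and whose axes are the flange's). Camera axes: x right, y down, z forward; pixel columns grow to the right and rows downward; lengths in m; the calibration is good to about 2 mm. A picture is of the moment at which its call begins: read the wrist's pose just before it. get_calibration takes no time and is no camera call.
- robot.finish_job(): hands the job in; it is judged then, once.
The state is a dict: "t": time; "joint_pos": joint angles; "joint_vel": joint speeds; "effort": joint torques, N m; "eef_pos": TCP position; "orientation": TCP orientation; "ft_force": force on the tool from outside, world axes, zero at the start; "moment": the same for the moment, N m; "opening": opening from 0.0 (shut) to 1.0 (fully open); "grip_force": force on a finger pad.
Only numpy, scipy, OpenCV 4.12 (cv2) and the standard library are available. Lean on these libraries where they do the work, as an engineer would, in place of code of your own. Each camera call takes 0.05 s, during which the arm holds its last target. There are 200 camera calls.

TASK

The proof press is parked. Without gripping the knob, gently push its gear lever out of the park slot into the cross channel, along that channel to the proper side, and fully home into the corner slot marked with the cross-shaped plate, then move clear. Do not squeeze or pull up the knob, do not shift into any other corner slot on the way, and leave the things standing around the press where they are.

Things in the scene. Friction and masses are not known exactly. Their poses are not given: they have to be found in the camera images.
- gate (a point): Centre of the H-gate on the top face of the aluminium gate plate (210 x 210 mm, 115 mm above the table) of a green gearbox (220 x 220 mm), fixed, at varied place and yaw (to 0.5 rad). x: fore-aft, + towards the press rollers, away from the robot; y: left, along the cross channel; z up. The rollers (beyond x = 150 mm) are no higher than the plate. It is the frame meant by 'gate frame'.
- press: The whole press; origin on the table under the gate centre, axes as the gate frame. Slots in the plate, gate frame, mm: cross channel 20 wide along y at x = 0, from y = -38 to 38; four corner slots 16 wide at y = +30 and -30, from the channel's ends to x = +31 and to x = -31; park slot 16 wide at y = 0, from the channel to x = -31 only.
- knob: The lever's black ball knob, 36 mm across, origin at its centre (collar 20 mm across to 26 mm below the centre, then 11 mm stem). Centre in the gate frame, mm: upright, mid-channel (0, 0, 80); end of park slot (-46, 0, 73); ends of the cross channel (0, +/-60, 68); home in a corner slot (+/-42, +/-60, 62), with a few mm side play. Friction holds it where left; pushing it takes 2 to 4 N.
- shift_fore (a joint): Fore-aft angle of the lever, rad: 0 mid-channel (free to go sideways within about +/-0.055), -0.29 home in a near (-x) corner slot or the park slot, +0.29 home in a far (+x) slot. Starts between -0.285 and -0.2, in the park slot. The pivot of both angles lies 80 mm below point gate, 160 mm from the knob centre.
- shift_cross (a joint): Sideways angle of the lever, rad: 0 middle, +0.384 at the left (+y) end of the cross channel, -0.384 at the right (-y) end; it must be within about 0.05 of an end before the lever goes into a corner slot.
- shift_lift (a joint): How far the spring-loaded knob is pulled up along the stem, m: 0 to 0.015. The spring keeps it at 0 with about 9 N; it must stay down.
- mark_cross: Raised black mark, 3 mm high, on the plate by the outer end of a corner slot (which one varies). Origin: centre of its underside, at x = +76 or -76, y = +50 or -50 mm in the gate frame; it marks the corner slot with the same signs. Shape: a plus-shaped cross, 36 mm across with arms 9 mm wide: the slot to go to.
- mark_disc: Raised black mark, 3 mm high, on the plate by the outer end of a corner slot (which one varies). Origin: centre of its underside, at x = +76 or -76, y = +50 or -50 mm in the gate frame; it marks the corner slot with the same signs. Shape: a full disc, 30 mm across.
- mark_bar: Raised black mark, 3 mm high, on the plate by the outer end of a corner slot (which one varies). Origin: centre of its underside, at x = +76 or -76, y = +50 or -50 mm in the gate frame; it marks the corner slot with the same signs. Shape: a single bar, 36 mm long along the gate's y, 9 mm wide.
- mark_frame: Raised black mark, 3 mm high, on the plate by the outer end of a corner slot (which one varies). Origin: centre of its underside, at x = +76 or -76, y = +50 or -50 mm in the gate frame; it marks the corner slot with the same signs. Shape: an open square frame, 34 mm outside, 20 mm inside.
- ink_bottle: Bystander: black ink bottle with red cap, 54 mm across, 130 mm tall, standing to the right of the gearbox. Origin: centre of its underside.
- dabber: Bystander: wooden rubbing dabber, 68 mm across, 76 mm tall, standing to the left of the gearbox. Origin: centre of its underside.
- paste_jar: Bystander: amber glass jar with white lid, 60 mm across, 60 mm tall, standing to the left of the gearbox. Origin: centre of its underside.
- sample_block: Bystander: wooden print block, 50 x 110 x 25 mm, lying to the right of the gearbox. Origin: centre of its underside.

How it is judged:
On the way, in this order (a step that is already met when the one before it is completed fails the run):
1. the lever is pushed out of the park slot into the cross channel (value of joint shift_fore between -0.09 and 0.09 rad), for 0.05 s.
2. the lever is fully home in the slot marked with the cross (horizontal distance between knob and mark_cross below 0.043 m), for 0.2 s.
At the end, for the whole second after the job is handed in: The lever rests in the slot marked with the cross, its knob within 43 mm horizontally of the cross mark's centre (about 35 mm when against the slot's end, so at most some 8 mm short), at rest, the knob down (horizontal distance between knob and mark_cross below 0.043 m and value of joint shift_lift below 0.004 m and velocity of joint shift_fore between -0.05 and 0.05 rad/s and velocity of joint shift_cross between -0.05 and 0.05 rad/s); the robot touches nothing.
It fails at once if the knob is pulled up by more than 6 mm (value of joint shift_lift above 0.006 m).
It fails at once if the knob is squeezed or shoved with more than 35 N (contact force between the fingers and knob above 35 N).
It fails at once if the lever goes more than about two thirds of the way into a corner slot other than the one marked with the cross (horizontal distance between knob and mark_disc below 0.048 m or horizontal distance between knob and mark_bar below 0.048 m or horizontal distance between knob and mark_frame below 0.048 m).
It fails at once if a bystander (bottle, dabber, jar or wood block) is moved or lifted by more than 20 mm (distance of any of ink_bottle, dabber, paste_jar, sample_block from where it was at the start of the episode above 0.02 m).
It also fails if it takes over 48 s, if anything falls off the work surface, if the arm or the gripper's body presses on something with over 40 N, if the wrist force passes 120 N, or if a joint passes its speed limit or range.

## Working session

There is one attempt and no reset: what is moved stays moved. The work goes in short steps, Python scripts to look and compute and a tool call to move; the robot and the scene stay as the last step left them, time stands still between calls to the robot, and variables do not carry over. Pictures are saved under pics/ and viewed, at most 10 in all, crops included, and the job is handed in when it is done.

Besides the shell and the picture viewer there is one more tool, called by a JSON object that holds its "method" and its "body". servo_tool: Moves the arm, as the interface text tells. Its arguments: {"type":"object","properties":{"series":{"type":"array"},"newtons":{"type":"number"}},"required":["series"]}

```bash
mkdir -p pics
python3 - <<'E'
from bench import monitor, imaging, robot
import cv2,numpy as np
s=monitor.read_state();print(s['t'],s['eef_pos'],s['orientation'],s['opening'])
for n in("top","scene"):
    im=imaging.get_image(n);cv2.imwrite(f"pics/{n}1.png",im[...,::-1])
    c=imaging.get_calibration(n);print(n,np.round(c["K"],1).tolist(),np.round(c["camera_from_world"],4).tolist())
E
```

```text
0.0 [0.27854628 0.55858074 0.22983704] [ 2.29319113e-01  9.73350531e-01 -1.14756838e-03 -4.13311615e-04] 1.0013090778760765
top [[618.0, 0.0, 316.7], [0.0, 618.0, 243.1], [0.0, 0.0, 1.0]] [[-0.0296, -0.9993, -0.0235, 0.0738], [-0.9982, 0.0308, -0.0519, 0.538], [0.0525, 0.0219, -0.9984, 1.2566], [0.0, 0.0, 0.0, 1.0]]
scene [[438.3, 0.0, 315.0], [0.0, 438.3, 249.6], [0.0, 0.0, 1.0]] [[-0.2385, 0.9709, -0.02, 0.0755], [0.628, 0.1385, -0.7658, -0.2541], [-0.7408, -0.1952, -0.6427, 1.1949], [0.0, 0.0, 0.0, 1.0]]
```

View pics/top1.png

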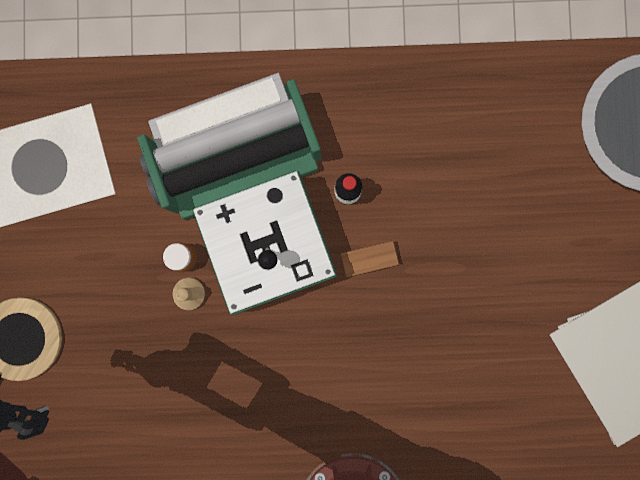

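View pics/scene1.png

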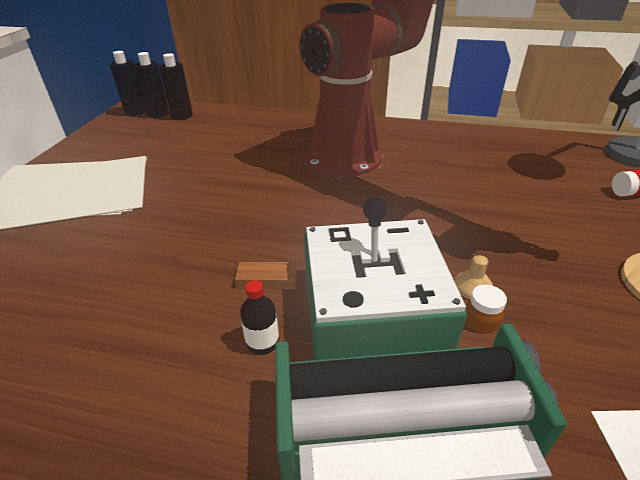

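The cross is at (226,213), the far-left slot (+x, +y). The disc is at (275,195), the frame at (302,270), the bar at (252,288), and the knob at (267,259).

```bash
cat > h.py <<'E'
from bench import monitor, imaging, robot
import cv2,numpy as np
from scipy.spatial.transform import Rotation as R
def ray(n,uv,z):
    c=imaging.get_calibration(n);T=np.linalg.inv(np.array(c["camera_from_world"]))
    d=T[:3,:3]@np.linalg.inv(c["K"])@[*uv,1];o=T[:3,3]
    return o+d*(z-o[2])/d[2]
def knob(n,im,g0,yaw,near,rad=25):
    pass
E
python3 - <<'E'
from h import *
im=cv2.imread("pics/top1.png");g=cv2.cvtColor(im,6)
def cen(u,v,r=14):
    p=(g[v-r:v+r+1,u-r:u+r+1]<70).astype(np.uint8)
    n,l,st,c=cv2.connectedComponentsWithStats(p);k=1+np.argmax(st[1:,4]);return c[k]+[u-r,v-r],st[k]
P=[];Q=[]
for uv,q in(((226,213),(76,50)),((275,195),(76,-50)),((302,270),(-76,-50)),((252,288),(-76,50))):
    c,st=cen(*uv);P.append(ray("top",c,.118)[:2]);Q.append(np.array(q)/1e3);print(c,st)
P=np.array(P);Q=np.array(Q)
a=P-P.mean(0);yaw=np.arctan2((Q[:,0]*a[:,1]-Q[:,1]*a[:,0]).sum(),(Q*a).sum());o=P.mean(0)
c_,s_=np.cos(yaw),np.sin(yaw);M=np.array([[c_,-s_],[s_,c_]])
print("gate",o,yaw,"res mm",1e3*(P-(Q@M.T+o)))
k=ray("top",(267,259.5),.188)[:2];print("knob gate mm",1e3*M.T@(k-o))
s=monitor.read_state();r=R.from_quat(s["orientation"]).as_matrix()
print("turn deg",np.degrees(yaw+np.pi/2-np.arctan2(r[1,1],r[0,1])))
print("tcp in gate",1e3*M.T@(s["eef_pos"][:2]-o))
# wanted TCP waypoint behind knob
print("world behind",o+M@[-.11,0], "hyp",np.hypot(*(o+M@[-.11,0])))
E
```

```text
[225.09016393 213.18032787] [  5   6  18  18 122]
[274.32163743 194.97076023] [  6   7  15  15 171]
[301.84666667 269.82666667] [  3   4  22  21 150]
[252.08955224 288.37313433] [ 6 10 18 10 67]
gate [0.54074908 0.15627054] 0.32358354977034104 res mm [[-0.08215931 -0.16566196]
 [-0.14329782 -0.0097362 ]
 [ 0.29294434  0.0157853 ]
 [-0.06748721  0.15961286]]
knob gate mm [-38.76141625  -1.14489257]
turn deg 45.055620187246724
tcp in gate [-120.60343442  464.84752671]
world behind [0.43645785 0.12129426] hyp 0.452998625389504
```

{"method": "servo_tool", "body": {"series": [[[0,0,-1.5],[0,0,0],0],[[0,0,-1.5],[0,0,0],0],[[0,0,-1.5],[0,0,0],0],[[0,0,-1.5],[0,0,0],0],[[0,0,-1.5],[0,0,0],0]], "newtons": 20}}

```text
t: 0.6
eef_pos: [0.2787, 0.5589, 0.2304]
orientation: [-0.098, 0.995, -0.001, -0.0]
ft_force: [-0.2, -0.4, 0.5]
opening: 0.142
grip_force: 0.0
```

{"method": "servo_tool", "body": {"series": [[[0,0,-1.5],[0,0,0],0],[[0,0,0],[0,-4,0],0],[[0,0,0],[0,-4,0],0],[[0,0,0],[0,-4,0],0],[[0,0,0],[0,-4,0],0]]}}

```text
t: 1.1
eef_pos: [0.3296, 0.4059, 0.2305]
orientation: [-0.161, 0.987, -0.0, -0.0]
ft_force: [1.1, 0.1, -0.4]
opening: 0.0
grip_force: 0.0
```

```bash
cat >> h.py <<'E'
O=np.array([.5407,.1563]);Y=.3236;M=np.array([[np.cos(Y),-np.sin(Y)],[np.sin(Y),np.cos(Y)]])
def st():
    s=monitor.read_state();r=R.from_quat(s["orientation"]).as_matrix()
    f=s["ft_force"]
    print("t",round(s["t"],2),"tcp gate mm",np.round(1e3*M.T@(s["eef_pos"][:2]-O),1),"tip z",round(1e3*(s["eef_pos"][2]-robot.finger_overhang),1),"yawerr",round(np.degrees(Y+np.pi/2-np.arctan2(r[1,1],r[0,1])),2),"tilt",np.round(r[:,2],3),"f gate",np.round([*(M.T@f[:2]),f[2]],1),"open",round(s["opening"],2))
E
python3 -c "from h import *;st()"
```

```text
t 1.1 tcp gate mm [-120.8  303.7] tip z 208.5 yawerr 0.01 tilt [-0.001 -0.001 -1.   ] f gate [ 1.  -0.3 -0.4] open 0.0
```

{"method": "servo_tool", "body": {"series": [[[0,0,0],[0,-4,0],0],[[0,0,0],[0,-4,0],0],[[0,0,0],[0,-4,0],0],[[0,0,0],[0,-4,0],0],[[0,0,0],[0,-4,0],0]]}}

```text
t: 1.6
eef_pos: [0.393, 0.2162, 0.2308]
orientation: [-0.161, 0.987, -0.0, -0.0]
ft_force: [-0.1, 0.6, -1.2]
opening: 0.001
grip_force: 0.0
```

{"method": "servo_tool", "body": {"series": [[[0,0,0],[0,-4,0],0],[[0,0,0],[0,-4,0],0],[[0,0,0],[0,-2,0],0],[[0,0,0],[0,0,1.5],0],[[0,0,0],[0,0,1.5],0]]}}

```text
t: 2.1
eef_pos: [0.4253, 0.1221, 0.2011]
orientation: [-0.159, 0.987, 0.0, 0.001]
ft_force: [0.0, 0.3, -0.5]
opening: -0.001
grip_force: 0.0
```

Run:
```python
from h import *
st()
for n in("wrist",):
    cv2.imwrite("pics/w2.png",imaging.get_image(n)[...,::-1])
c=imaging.get_calibration("wrist");print(np.round(c["K"],1).tolist(),np.round(c["mount"],3).tolist())
```

```text
t 2.1 tcp gate mm [-120.3    4.2] tip z 179.1 yawerr 0.19 tilt [ 0.001  0.    -1.   ] f gate [ 0.1  0.3 -0.5] open -0.0
[[351.8, 0.0, 321.9], [0.0, 351.8, 240.6], [0.0, 0.0, 1.0]] [[-0.001, -0.962, -0.273, 0.07], [1.0, -0.001, -0.0, -0.0], [-0.0, -0.273, 0.962, -0.143], [0.0, 0.0, 0.0, 1.0]]
```

View pics/w2.png

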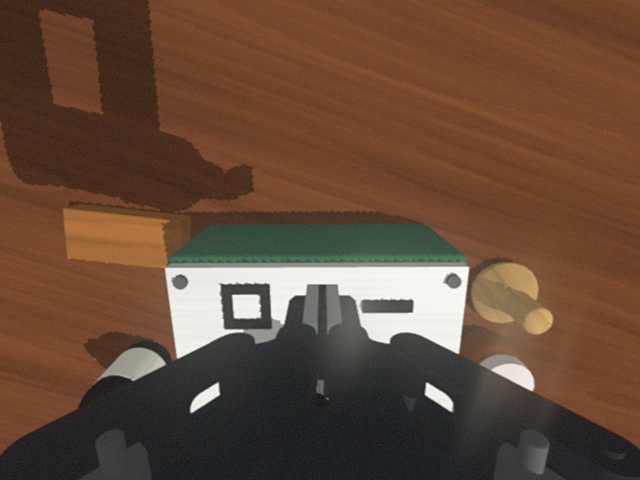

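The wrist view shows only the near plate edge and the marks, because the fingers hide the knob. I'll start the first push.

{"method": "servo_tool", "body": {"series": [[[0,0,0],[-2.5,-0.4,0.2],0],[[0,0,0],[-2,0,0.2],0],[[0,0,0],[-0.6,0,0],0],[[0,0,0],[-0.6,0,0],0],[[0,0,0],[-0.6,0,0],0]]}}

```text
t: 2.65
eef_pos: [0.4849, 0.139, 0.1981]
orientation: [-0.161, 0.987, -0.0, -0.002]
ft_force: [-6.1, -1.9, 11.9]
opening: -0.001
grip_force: 5.5
```

{"method": "servo_tool", "body": {"series": [[[0,0,0],[-0.6,0,0],0],[[0,0,0],[-0.6,0,0],0],[[0,0,0],[-0.6,0,0],0],[[0,0,0],[-0.4,0,0],0],[[0,0,0],[0,0,0],0]]}}

```text
t: 3.15
eef_pos: [0.5099, 0.1468, 0.2031]
orientation: [-0.161, 0.987, -0.0, 0.004]
ft_force: [-2.4, -0.2, 10.1]
opening: -0.0
grip_force: 4.4
```

Run:
```python
from h import *
st()
cv2.imwrite("pics/s3.png",imaging.get_image("scene")[...,::-1]);cv2.imwrite("pics/t3.png",imaging.get_image("top")[...,::-1])
a=cv2.imread("pics/s3.png")[130:330,280:480];b=cv2.imread("pics/t3.png")[150:350,160:360]
cv2.imwrite("pics/c3.png",cv2.resize(np.hstack([a,b]),None,fx=2,fy=2))
```

```text
t 3.15 tcp gate mm [-32.2   0.8] tip z 181.1 yawerr 0.03 tilt [ 0.008  0.001 -1.   ] f gate [-2.3  0.6 10.1] open -0.0
```

View pics/c3.png

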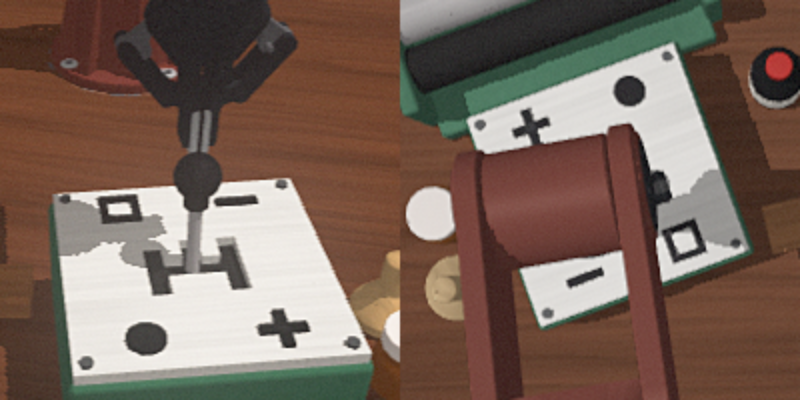

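The scene crop shows the lever nearly upright with its stem in the cross channel, and the knob at about (379,217) in full-image pixels. The fingers are behind the knob. The tool feels a 10 N upward force, so I'll work out where the knob is.

Run:
```python
from h import *
im=cv2.imread("pics/s3.png");g=cv2.cvtColor(im,6)
r=g[195:240,360:400];print((r[10:36]<60).astype(int).sum(1))
for uv in((378,217),(379,218)):
  for z in(.19,.195): print(uv,z,np.round(1e3*M.T@(ray("scene",uv,z)[:2]-O),1))
print(np.round(1e3*M.T@(ray("scene",(375,209.5),.19)[:2]-O),1),"check start")
cv2.imwrite("pics/c4.png",cv2.resize(im[170:250,340:420],None,fx=7,fy=7,interpolation=cv2.INTER_CUBIC))
```

```text
[ 1  4 11 14 15 12 12 12 14 15 12 14 14 12 15 14 16 18 15 14 11 14 11  7
 14 13]
(378, 217) 0.19 [-16.    0.8]
(378, 217) 0.195 [-9.2 -0.8]
(379, 218) 0.19 [-13.3   1.8]
(379, 218) 0.195 [-6.6  0.1]
[-35.7   0.1] check start
```

View pics/c4.png

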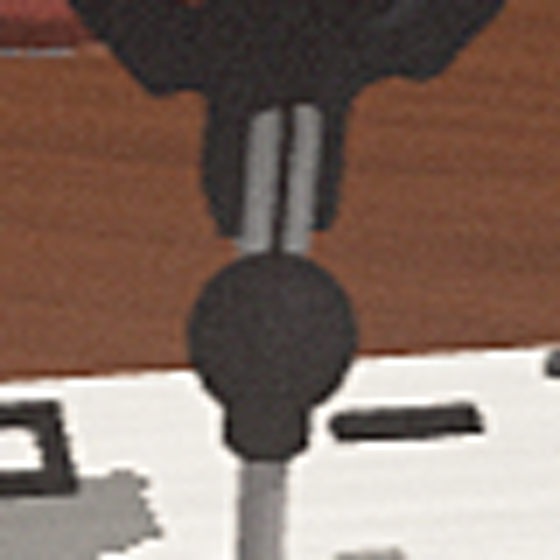

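The knob is about 7 mm short of mid-channel. I'll back off, raise the tip a little, push the last bit and check the force.

{"method": "servo_tool", "body": {"series": [[[0,0,0],[1.5,0,0],0],[[0,0,0],[1,0,0],0],[[0,0,0],[0,0,-0.8],0],[[0,0,0],[0,0,0],0],[[0,0,0],[0,0,0],0]]}}

```text
t: 3.75
eef_pos: [0.4837, 0.1384, 0.2059]
orientation: [-0.161, 0.987, 0.0, 0.001]
ft_force: [0.0, -0.2, 0.4]
opening: -0.001
grip_force: 0.0
```

Run:
```python
from h import *
st()
im=imaging.get_image("scene")[...,::-1];st()
cv2.imwrite("pics/c5.png",cv2.resize(im[170:250,340:420],None,fx=7,fy=7,interpolation=cv2.INTER_CUBIC))
c=imaging.get_calibration("scene");s=monitor.read_state()
rr=R.from_quat(s["orientation"]).as_matrix()
for p in([0,0,.022],[-.011,0,.022],[0,0,0]):
    w=np.array(c["camera_from_world"])@[*(s["eef_pos"]+rr@p),1];uv=c["K"]@w[:3];uv=uv[:2]/uv[2];print(p,(uv-[340,170])*7)
```

```text
t 3.75 tcp gate mm [-59.7   1.1] tip z 183.9 yawerr 0.06 tilt [ 0.002  0.    -1.   ] f gate [-0.  -0.2  0.4] open -0.0
t 3.8 tcp gate mm [-59.9   1.2] tip z 183.5 yawerr 0.05 tilt [ 0.001  0.    -1.   ] f gate [0.2 0.7 0.2] open 0.01
[0, 0, 0.022] [227.90108936 238.91736901]
[-0.011, 0, 0.022] [236.89688922 266.54605097]
[0, 0, 0] [234.31143695 155.94283755]
```

View pics/c5.png

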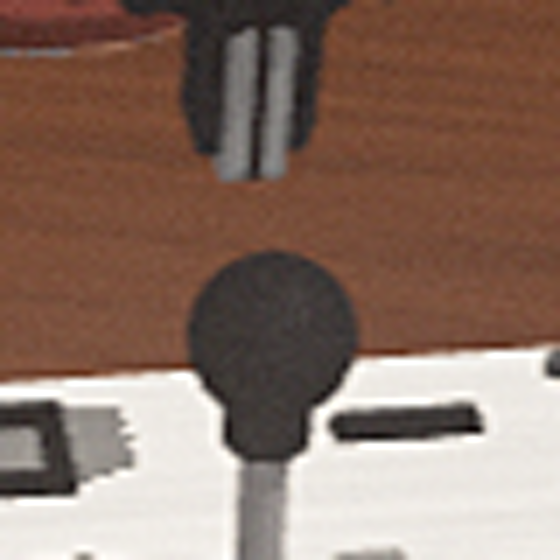

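The fingertips at (250,180) in the crop are about 20 mm higher than computed. So the tips are effectively at TCP height, and they were riding on the upper part of the knob. I'll lower 2.2 cm and push again.

{"method": "servo_tool", "body": {"series": [[[0,0,0],[0,0,1.1],0],[[0,0,0],[0,0,1.1],0],[[0,0,0],[-1.4,-0.1,0],0],[[0,0,0],[-0.8,0,0],0],[[0,0,0],[-0.4,0,0],0]]}}

```text
t: 4.3
eef_pos: [0.5074, 0.1454, 0.1818]
orientation: [-0.161, 0.987, -0.0, -0.002]
ft_force: [-2.0, -0.0, -0.9]
opening: 0.001
grip_force: 1.0
```

{"method": "servo_tool", "body": {"series": [[[0,0,0],[-0.3,0,0],0],[[0,0,0],[0,0,0],0],[[0,0,0],[0,0,0],0],[[0,0,0],[0,0,0],0],[[0,0,0],[0,0,0],0]]}}

```text
t: 4.8
eef_pos: [0.5106, 0.1464, 0.1832]
orientation: [-0.161, 0.987, 0.0, -0.0]
ft_force: [-1.6, -1.0, -1.2]
opening: -0.001
grip_force: 0.8
```

Run:
```python
from h import *
st()
im=imaging.get_image("scene")[...,::-1]
cv2.imwrite("pics/c6.png",cv2.resize(im[170:250,340:420],None,fx=7,fy=7,interpolation=cv2.INTER_CUBIC))
```

```text
t 4.8 tcp gate mm [-31.7   0.2] tip z 161.2 yawerr 0.06 tilt [-0.  0. -1.] f gate [-1.9 -0.5 -1.2] open -0.0
```

View pics/c6.png

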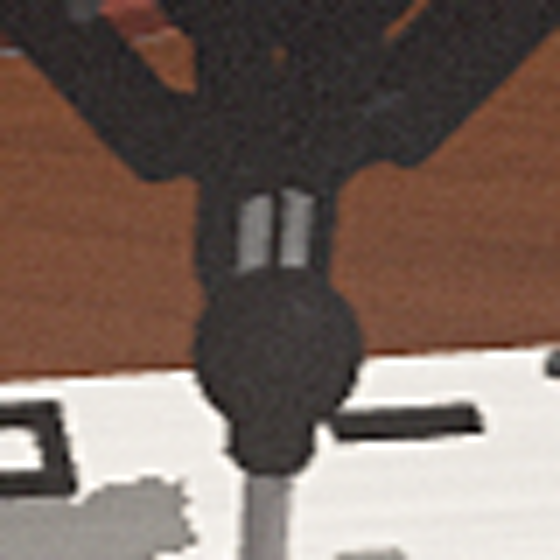

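The contact is now clean: about 2 N, with the knob at roughly x = -3 mm. Next I'll go around to the right side of the knob.

{"method": "servo_tool", "body": {"series": [[[0,0,0],[2,0,0],0],[[0,0,0],[0,-2.5,0],0],[[0,0,0],[0,-2.5,0],0],[[0,0,0],[-2.4,0,0],0],[[0,0,0],[-2.4,0,0],0]]}}

```text
t: 5.35
eef_pos: [0.5549, 0.1072, 0.1843]
orientation: [-0.16, 0.987, -0.0, 0.002]
ft_force: [0.3, -0.9, 0.2]
opening: 0.001
grip_force: 0.0
```

{"method": "servo_tool", "body": {"series": [[[0,0,0],[0,0,0],0],[[0,0,0],[0,1,0.1],0],[[0,0,0],[0,0.8,0],0],[[0,0,0],[0,0.6,0.1],0],[[0,0,0],[0,0.6,0],0]]}}

```text
t: 5.85
eef_pos: [0.5433, 0.1367, 0.1816]
orientation: [-0.161, 0.987, -0.001, 0.0]
ft_force: [0.4, -2.3, 1.2]
opening: 0.001
grip_force: 1.0
```

```bash
python3 -c "from h import *;st()"
```

```text
t 5.85 tcp gate mm [ -3.7 -19.4] tip z 159.6 yawerr 0.02 tilt [ 0.001 -0.001 -1.   ] f gate [-0.3 -2.3  1.2] open 0.0
```

Contact is gentle at 2.3 N, so I'll continue to TCP y ≈ 25 while lowering.

{"method": "servo_tool", "body": {"series": [[[0,0,0],[0,0.6,0.1],0],[[0,0,0],[0,0.6,0.1],0],[[0,0,0],[0,0.6,0.2],0],[[0,0,0],[0,0.6,0.2],0],[[0,0,0],[0,0.6,0.2],0]]}}

```text
t: 6.35
eef_pos: [0.534, 0.1653, 0.1729]
orientation: [-0.161, 0.987, 0.0, -0.0]
ft_force: [1.0, -0.7, 0.9]
opening: 0.001
grip_force: 0.8
```

{"method": "servo_tool", "body": {"series": [[[0,0,0],[0,0.6,0.2],0],[[0,0,0],[0,0.4,0.1],0],[[0,0,0],[0,0.3,0],0],[[0,0,0],[0,0,0],0],[[0,0,0],[0,0,0],0]]}}

```text
t: 6.85
eef_pos: [0.5298, 0.1773, 0.1699]
orientation: [-0.161, 0.987, 0.0, -0.0]
ft_force: [0.1, 0.2, -0.1]
opening: 0.004
grip_force: 0.3
```

Run:
```python
from h import *
st()
im=imaging.get_image("scene")[...,::-1]
cv2.imwrite("pics/c7.png",cv2.resize(im[170:290,330:450],None,fx=5,fy=5,interpolation=cv2.INTER_CUBIC))
```

```text
t 6.85 tcp gate mm [-3.7 23.4] tip z 147.9 yawerr 0.06 tilt [-0.001  0.    -1.   ] f gate [ 0.2  0.2 -0.1] open 0.0
```

View pics/c7.png

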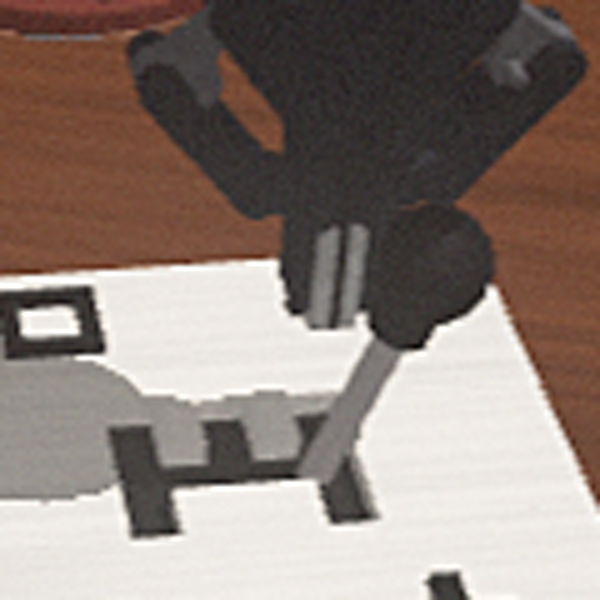

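The lever leans left, with the knob centre at about (418,222) and the stem at the left end of the channel.

Run:
```python
from h import *
for z in(.183,.186): print(np.round(1e3*M.T@(ray("scene",(418.4,222.4),z)[:2]-O),1))
```

```text
[-5.4 60.2]
[-1.4 58.7]
```

{"method": "servo_tool", "body": {"series": [[[0,0,0],[0,-1.2,0],0],[[0,0,0],[2.6,0,0],0],[[0,0,0],[2.6,0,0],0],[[0,0,0],[0,2.4,0],0],[[0,0,0],[0,2.3,0],0]]}}

```text
t: 7.4
eef_pos: [0.4694, 0.1931, 0.1704]
orientation: [-0.159, 0.987, 0.0, 0.0]
ft_force: [-0.1, 0.3, 0.7]
opening: 0.003
grip_force: 0.0
```

{"method": "servo_tool", "body": {"series": [[[0,0,0],[0,0,0],0],[[0,0,0],[-1.5,0,0],0],[[0,0,0],[-0.8,0,0],0],[[0,0,0],[-0.6,0,0],0],[[0,0,0],[-0.6,0,0.1],0]]}}

```text
t: 7.9
eef_pos: [0.5031, 0.2043, 0.1692]
orientation: [-0.16, 0.987, -0.0, -0.001]
ft_force: [-1.7, -1.4, 1.3]
opening: -0.003
grip_force: 1.1
```

```bash
python3 -c "from h import *;st()"
```

```text
t 7.9 tcp gate mm [-20.4  57.4] tip z 147.2 yawerr 0.09 tilt [-0.001 -0.001 -1.   ] f gate [-2.  -0.8  1.3] open -0.0
```

{"method": "servo_tool", "body": {"series": [[[0,0,0],[-0.6,0,0.1],0],[[0,0,0],[-0.6,0,0.1],0],[[0,0,0],[-0.6,0,0.1],0],[[0,0,0],[-0.6,0,0.1],0],[[0,0,0],[-0.5,0,0],0]]}}

```text
t: 8.4
eef_pos: [0.5307, 0.2141, 0.1647]
orientation: [-0.161, 0.987, -0.0, -0.0]
ft_force: [-2.9, -0.6, -1.1]
opening: -0.003
grip_force: 1.3
```

{"method": "servo_tool", "body": {"series": [[[0,0,0],[-0.3,0,0],0],[[0,0,0],[0,0,0],0],[[0,0,0],[0,0,0],0],[[0,0,0],[0,0,0],0],[[0,0,0],[0,0,0],0]]}}

```text
t: 8.9
eef_pos: [0.5335, 0.2152, 0.1655]
orientation: [-0.161, 0.987, 0.0, 0.001]
ft_force: [-0.7, -0.2, -0.3]
opening: -0.005
grip_force: 0.4
```

Run:
```python
from h import *
st()
im=imaging.get_image("scene")[...,::-1]
cv2.imwrite("pics/c8.png",cv2.resize(im[190:310,350:470],None,fx=5,fy=5,interpolation=cv2.INTER_CUBIC))
```

```text
t 8.9 tcp gate mm [11.9 58.1] tip z 143.5 yawerr 0.06 tilt [ 0.001  0.    -1.   ] f gate [-0.8  0.  -0.3] open -0.0
```

View pics/c8.png

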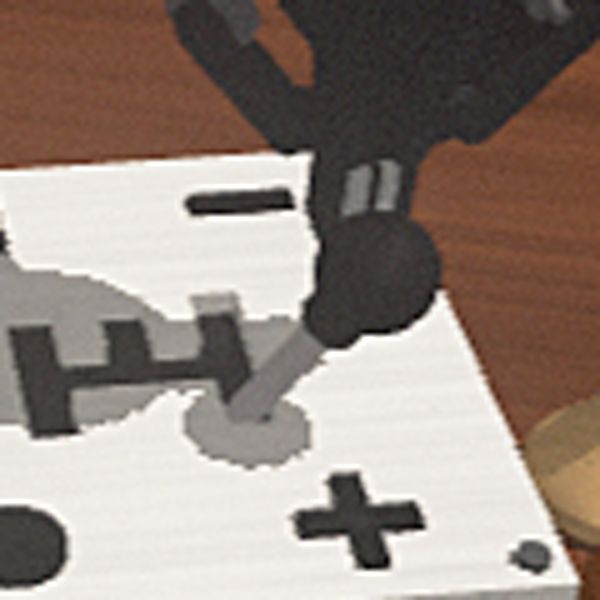

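The knob at about (426,244) leans forward and left, with the stem at the end of the cross slot. I'll nudge a few mm more against the stop.

{"method": "servo_tool", "body": {"series": [[[0,0,0],[-0.2,0,0],0],[[0,0,0],[-0.1,0,0],0],[[0,0,0],[0,0,0],0],[[0,0,0],[0,0,0],0],[[0,0,0],[0,0,0],0]]}}

```text
t: 9.45
eef_pos: [0.536, 0.216, 0.1651]
orientation: [-0.161, 0.987, -0.0, -0.0]
ft_force: [-2.0, -1.4, -0.4]
opening: 0.002
grip_force: 0.9
```

Run:
```python
from h import *
st()
for z in(.177,.18): print(np.round(1e3*M.T@(ray("scene",(426,244.4),z)[:2]-O),1))
```

```text
t 9.45 tcp gate mm [14.5 58.1] tip z 143.1 yawerr 0.06 tilt [-0. -0. -1.] f gate [-2.4 -0.6 -0.4] open 0.0
[39.3 60. ]
[42.8 58.6]
```

{"method": "servo_tool", "body": {"series": [[[0,0,0],[-0.1,0,0],0],[[0,0,0],[-0.1,0,0],0],[[0,0,0],[0,0,0],0],[[0,0,0],[0,0,0],0],[[0,0,0],[0,0,0],0]]}}

```text
t: 9.95
eef_pos: [0.5374, 0.2165, 0.1648]
orientation: [-0.161, 0.987, -0.0, -0.001]
ft_force: [-4.3, -2.3, -0.8]
opening: 0.0
grip_force: 2.2
```

```bash
python3 -c "from h import *;st()"
```

```text
t 9.95 tcp gate mm [16.  58.1] tip z 142.8 yawerr 0.06 tilt [-0.001 -0.001 -1.   ] f gate [-4.9 -0.8 -0.8] open 0.0
```

The force is rising to 4.9 N at the stop, so the lever is home. I'll back off and lift clear.

{"method": "servo_tool", "body": {"series": [[[0,0,0],[1,0,0],0],[[0,0,0],[2.5,0,0],0],[[0,0,0],[4,0,0],0],[[0,0,0],[4,0,-2],0],[[0,0,0],[4,0,-3],0]]}}

```text
t: 10.45
eef_pos: [0.3893, 0.1672, 0.2146]
orientation: [-0.161, 0.987, 0.0, -0.0]
ft_force: [0.6, -0.4, 1.6]
opening: 0.003
grip_force: 0.0
```

{"method": "servo_tool", "body": {"series": [[[0,0,0],[0,0,-3],0],[[0,0,0],[0,0,0],0],[[0,0,0],[0,0,0],0],[[0,0,0],[0,0,0],0],[[0,0,0],[0,0,0],0]]}}

```text
t: 10.95
eef_pos: [0.3908, 0.1675, 0.2441]
orientation: [-0.161, 0.987, -0.0, -0.001]
ft_force: [-0.0, 0.1, -0.3]
opening: -0.0
grip_force: 0.0
```

Run:
```python
from h import *
st()
im=imaging.get_image("scene")[...,::-1]
cv2.imwrite("pics/c9.png",im[130:390,220:540])
```

```text
t 10.95 tcp gate mm [-138.5   58.3] tip z 222.1 yawerr 0.06 tilt [-0.002 -0.    -1.   ] f gate [-0.   0.1 -0.3] open -0.0
```

View pics/c9.png

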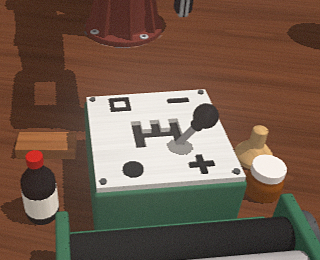

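The knob at (206,116) in the crop is leaning into the cross's slot, the bystanders are in place, and the arm is clear.

```bash
python3 -c "from bench import robot;print(robot.finish_job())"
```

```text
the job is handed in; nothing more can be done
None
```

The lever is home in the far-left slot marked with the cross, the knob was only pushed and never gripped, the arm is clear, and I've handed the job in; the hand-in did not return a verdict.

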